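# Secure a small painting panel in a slanted table holder

## Task

Lay the small painting panel face up on the slanted board, its long side along the tube, and let it slide all the way down into the corner between the two wooden ledges. Then bring the clamp bar down towards it: slide its square sleeve down the tube until the two hidden spring buttons snap out through the first pair of holes, then squeeze both buttons in and slide the sleeve on until they have popped fully out through the second pair. Leave the tape roll, the paint jar and the painting knife where they are.

Things in the scene. Friction and masses are not known exactly. Their poses are not given: they have to be found in the camera images.
- deck: Pale slanted board 282 x 184 x 10 mm on four legs, fixed; its place varies, not its slant. Origin: on its upper face in the inner corner of two dark ledges, its lowest point, 35 mm above the table. x runs up the board along one ledge, parallel to the tube (rising 20 degrees), y across it along the other ledge (rising 17 degrees), z square out of it. It spans -12 to 270 mm in x, -12 to 172 mm in y.
- seat (a point): Where the seated panel's underside centre belongs: board x = 38, y = 25.5, z = 0 mm. The ledges are 12 mm high, 10 mm thick, with inner faces x = 0 (y -10 to 100 mm) and y = 0 (x 0 to 140 mm). The board is slippery and falls to this corner both ways: a panel let go flat on it, square to the ledges, slides home by itself.
- tube_top (a point): Centre line of the tube in the black block (14 x 30 x 52 mm high) near the upper end of the 20 mm square steel tube: board x = 257, y = 150, z = 34 mm. A like block holds it at x = 58. The tube runs along board x, its axis 34 mm above the board. It sits tight but not always equally far up, so the buttons in it are anywhere from 149 to 159 mm in board x: this must be felt.
- button_left (a joint): How far the +y button is pressed (m): 0 = fully out (tip 6 mm proud of the sleeve, 19 mm from the tube axis), 0.006 = level with the sleeve's outside, 0.008 = under its 2 mm wall. A round-ended pin 11 mm thick, square to the tube, in line with its axis; spring 2 N at 0, 4 N at 6 mm. A flat pad gripping the sleeve over it presses it level: then the sleeve rides over it.
- button_right (a joint): The same for the -y button, straight opposite. Unpressed, the buttons block the sleeve both ways. They are fixed along the tube, so a pressing pad moves on with the sleeve and leaves them. A pad that covers a hole keeps a button from coming out of it: to slide to the first holes, grip the sleeve near its upper end (45 mm above first_holes).
- clamp (a joint): How far the clamp has slid down the tube, to board -x (m); -0.004 to 0.004 at the start. first_holes is at board x = 180 mm minus this. The buttons snap out of the first holes at 0.021 to 0.031 and of the second 0.025 later, with 1.5 mm of play each way. Sliding takes 2 to 8 N, riding off pressed buttons up to 25 N, then they stop it dead when out. It stays where it is left.
- clamp_bar (a point): Middle of the clamp's flat cross bar, 40 mm below first_holes: 10 mm wide along board x, 14 mm high, its middle 18 mm above the board. It runs from the sleeve across the board to y = 13 mm; this point is at y = 25.5 mm. In the second holes the bar lies 1 to 13 mm above the seated panel's upper edge.
- panel: Loose small painting panel on a wooden cradle, 76 mm long (x), 51 mm wide (y), 20 mm thick, about 55 g, lying flat on the table, painted face up (z). Origin at the centre of its underside. Seated, its x lies along board x (either end up).
- tape_roll: Bystander: roll of masking tape lying flat, 100 mm across, 24 mm high; origin at the centre of its underside.
- paint_jar: Bystander: closed paint jar 56 mm across, 62 mm high; origin at the centre of its underside.
- painting_knife: Bystander: painting knife with a wooden handle, 200 mm long, lying flat; origin at the middle of its length, on the table.
- first_holes (a point): Point on the tube axis between the first pair of holes; moves with the clamp. The clamp has an aluminium square sleeve round the tube, 26 x 26 mm outside, with 14 mm holes in its +y and -y sides: the first pair here, the second 25 mm farther up. It reaches from 60 mm above to 50 mm below this point. At the start it is at about x = 180 mm of the board and the buttons are hidden below it.
Things that resemble listed ones, but are neither listed nor needed, are in the scene too. Several things have the shape of the panel; the one meant has the colours described above.

How it is judged:
By the outcome, as a careful person would: the job done as asked, in the order asked, and still so for the second after the job is handed in, with the robot touching nothing.
It also fails if it takes over 42 s, if anything falls off the work surface, if the arm or the gripper's body presses on something with over 40 N, if the wrist force passes 120 N, or if a joint passes its speed limit or range.

## Robot

A 6-joint arm with a two-finger parallel gripper is mounted at the origin on the work surface. World frame = base frame: x ahead of the robot, y to its left, z up, the work surface at z = 0. Lengths are in m, angles in rad, forces in N, time in s.
With the tool pointing down it reaches from about 0.275 to 0.75 m from the base axis. Payload 10.2 kg.
Tool frame: the origin (TCP) lies midway between the tips of the shut fingers; the grasp point (between the pads) lies 19 mm behind it; z points along the fingers, y is the direction in which the jaws open and shut (so a half turn about z gives the same grasp; the last joint's range is limited). The gripper opens to 85 mm and grips with 20 to 120 N. Pads are 22 mm wide; open, the fingers measure 114 mm over their backs; the gripper's body (76 mm by 85 mm) begins 54 mm behind the grasp point. The pads swing forward as they close: fully open they stand 13 mm farther back than shut.
Start: joints at [-1.376, 0.313, 1.498, -0, 1.331, -0.223], TCP at [0.213, -0.48, 0.231] pointing down, gripper open.
Joint ranges: [-2.94, 2.94], [-0.97, 2.17], [0.19, 2.56], [-1.23, 4.37], [0.02, 3.11], [-2.88, 2.88]. Speed limits (rad/s): [2.39, 2.39, 3.01, 3.14, 3.14, 3.14].

## Interface

Orientations are given as a unit quaternion [x, y, z, w].
In Python, from workcell import arm, get_image gives the robot as it stands. The module is installed in compiled form; this text tells all that it offers.
- The arm moves only by the tool step_arm, never from a script. Its argument "steps" is one flat list of numbers, 7 for each row, row after row: the shift along the tool's x, y, z in m, then the turn, a rotation vector about the tool's x, y, z in rad, then the opening, from 0 (shut) to 1 (fully open). In form: [tx, ty, tz, ax, ay, az, claw, tx, ty, tz, ax, ay, az, claw, ...]. A call has 1 to 5 rows; each row is the pose to reach, as a shift and turn from the pose commanded when the call began, along the tool's axes at that moment; what a row does not reach only later rows make up. A row lasts 1/8 s, in which the tool goes at most 62.5 mm and 10.7 degrees, less where a joint would pass 70% of its speed; a pose out of reach is approached as far as the arm can. A call with a gripper value outside its range is refused whole. The fingers move at their own pace and stop on an object; "squeeze" is the grip in N (left out, the last holds). Time passes only in rows, so rows that repeat a pose let the fingers close. It gives the time, the measured TCP pose, the force and the opening at its end, in the units of the state.
- arm.state(): the state, without advancing time (a new reading comes with each control period).
- get_image(name): name is "side" or "top"; returns a dict with "img" (420x560x3 uint8, red, green, blue), "fx", "fy", "cx", "cy" (pixels), "R" (3x3) and "t" (3): a world point X has camera coordinates R X + t. Camera axes: x right, y down, z forward; pixel columns grow to the right and rows downward; lengths in m; the calibration is good to about 2 mm. A picture is of the moment at which its call begins. There is no depth.
- arm.job_done(): hands the job in, once; it reports no verdict.
The state is a dict: "time_s": time; "q": joint angles; "joint_velocities": joint speeds; "tau": joint torques, N m; "eef_pos": TCP position; "eef_rot": TCP orientation; "contact_force": force on the tool from outside, world axes, zero at the start; "moment": the same for the moment, N m; "gripper_width": finger opening in m.
Only numpy, scipy, OpenCV 4.12 (cv2) and the standard library are available. Lean on these libraries where they do the work, as an engineer would, in place of code of your own. Each camera call takes 0.05 s, during which the arm holds its last target.

## Working session

There is one attempt and no reset: what is moved stays moved. The work goes in short steps, Python scripts to look and compute and a tool call to move; the robot and the scene stay as the last step left them, time stands still between calls to the robot, and variables do not carry over. Pictures are saved under pics/ and viewed, and the job is handed in when it is done.

Besides the shell and the picture viewer there is one more tool, called after "Call:" as name(argument=value, ...), one argument or row to a line, values as JSON. step_arm: Moves the arm, as the interface text tells. Its arguments: {"type":"object","properties":{"steps":{"type":"array"},"squeeze":{"type":"number"}},"required":["steps"]}

```bash
mkdir -p pics
python3 - <<'E'
from workcell import arm, get_image
import cv2, numpy as np, pickle
print(arm.state())
for n in ("side","top"):
    d=get_image(n); pickle.dump(d,open(f"{n}0.pkl","wb"))
    print(n,d["fx"],d["fy"],d["cx"],d["cy"],d["R"],d["t"])
    cv2.imwrite(f"pics/{n}0.png",cv2.resize(d["img"][:,:,::-1],(784,588),interpolation=cv2.INTER_CUBIC))
E
```

```text
{'time_s': 0.0, 'q': array([-1.37640025e+00,  3.13458677e-01,  1.49847584e+00,  1.27201952e-06,
        1.33098850e+00, -2.23387430e-01]), 'joint_velocities': array([ 0.00082342, -0.00073216,  0.00124673, -0.00077058, -0.0017992 ,
        0.00083742]), 'tau': array([ 7.11799839e-04, -4.12273872e+01, -2.59737754e+01, -1.23348327e-04,
        4.18651354e-03, -2.18665043e-06]), 'eef_pos': array([ 0.21295321, -0.47957702,  0.23071605]), 'eef_rot': array([ 9.78261154e-01,  2.07375677e-01,  1.02595178e-05, -6.65099535e-04]), 'contact_force': array([-0.27411764,  0.20974591,  0.42402425]), 'moment': array([ 0.00876879,  0.01718602, -0.00338988]), 'gripper_width': 0.08539830290299913}
side 463.7201280669221 463.7201280669221 276.4540405867057 207.2624357639533 [[ 0.98119739 -0.19194825 -0.02018781]
 [-0.13394236 -0.60188426 -0.78727046]
 [ 0.13896446  0.77517173 -0.61627727]] [-0.54813359  0.20683729  0.96031896]
top 445.745367468357 445.745367468357 278.9691793473776 206.9565722436429 [[-1.07279261e-03 -9.99889037e-01  1.48580731e-02]
 [-9.95829911e-01 -2.87198005e-04 -9.12288625e-02]
 [ 9.12230067e-02 -1.48939832e-02 -9.95719103e-01]] [0.01376646 0.58046854 1.06012643]
```

View pics/side0.png

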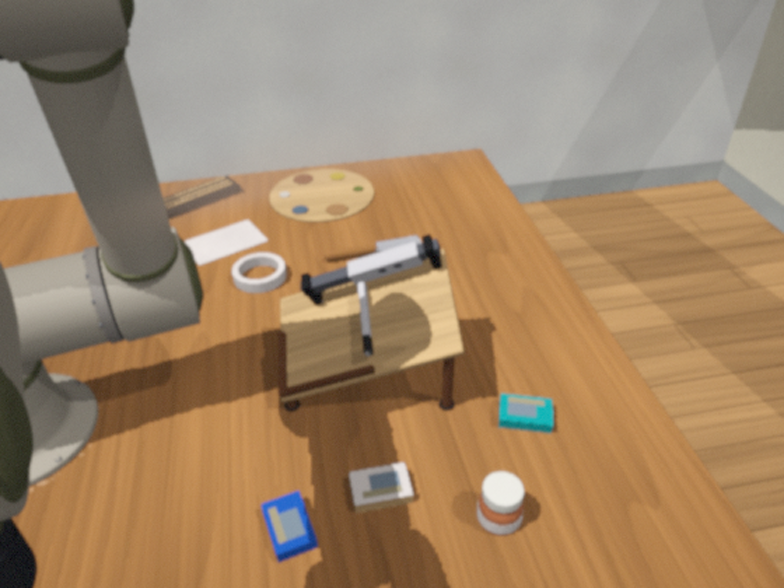

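View pics/top0.png

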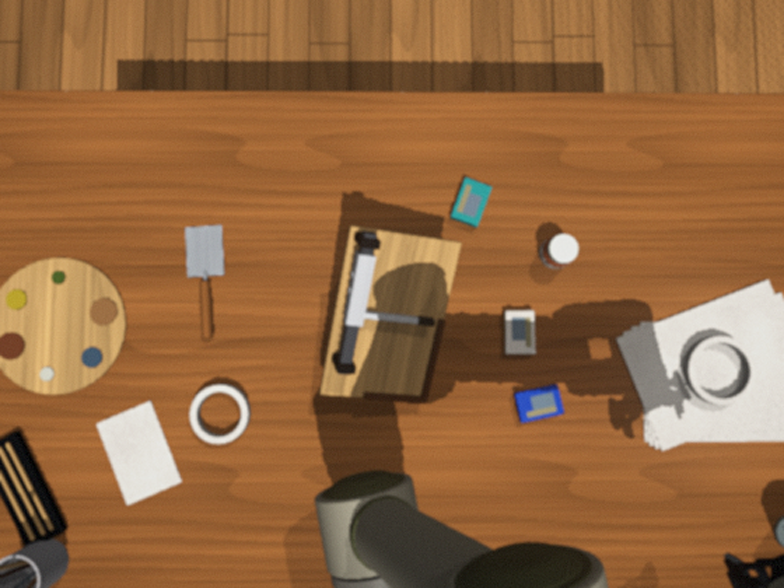

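```bash
cat > h.py <<'E'
import numpy as np, cv2, pickle
from workcell import arm, get_image
from scipy.spatial.transform import Rotation as Ro
def proj(d,X):
    X=np.atleast_2d(X); c=X@d["R"].T+d["t"]
    return np.c_[d["fx"]*c[:,0]/c[:,2]+d["cx"], d["fy"]*c[:,1]/c[:,2]+d["cy"]]
def ray(d,uv):
    r=d["R"].T@np.array([(uv[0]-d["cx"])/d["fx"],(uv[1]-d["cy"])/d["fy"],1]); return -d["R"].T@d["t"], r
def onz(d,uv,z):
    o,r=ray(d,uv); return o+r*(z-o[2])/r[2]
# deck axes: in frame with yaw: x rises 20deg, y rises 17deg
def deckR(yaw):
    # x dir has z=sin20 ; y dir z=sin17, orthogonal
    ex=np.array([np.cos(np.radians(20)),0,np.sin(np.radians(20))])
    sz=np.sin(np.radians(17)); a=-sz*ex[2]/ex[0]; b=np.sqrt(1-sz**2-a**2)
    ey=np.array([a,b,sz]); ez=np.cross(ex,ey)
    return Ro.from_euler('z',yaw).as_matrix()@np.c_[ex,ey,ez]
def crop(d,x0,y0,x1,y1,s,fn):
    cv2.imwrite(fn,cv2.resize(np.ascontiguousarray(d["img"][y0:y1,x0:x1,::-1]),None,fx=s,fy=s,interpolation=cv2.INTER_CUBIC))
E
python3 - <<'E'
from h import *
d=pickle.load(open("top0.pkl","rb"))
a=d["img"][115:315,300:420]; 
crop(d,220,115,420,310,3,"pics/c_top.png")
d=pickle.load(open("side0.pkl","rb"))
crop(d,180,160,400,410,2.3,"pics/c_side.png")
E
```

```text
(no output)
```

View pics/c_top.png

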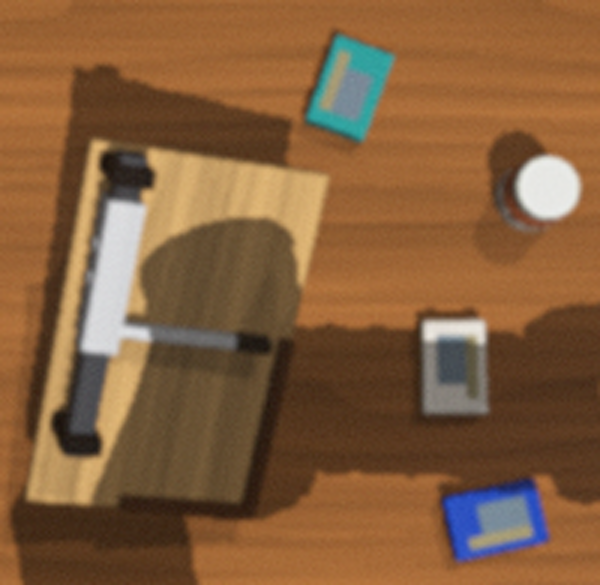

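View pics/c_side.png

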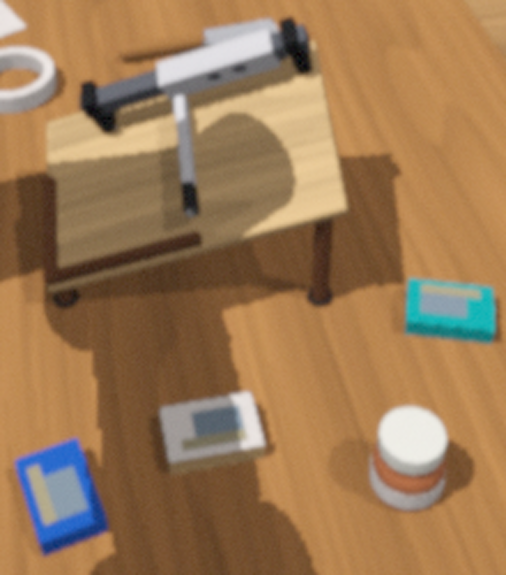

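```bash
cat > fit.py <<'E'
from h import *
from scipy.optimize import least_squares
T=pickle.load(open("top0.pkl","rb")); S=pickle.load(open("side0.pkl","rb"))
def t(x,y): return (220+x/3-.33,115+y/3-.33)
def s(x,y): return (180+x/2.3-.3,160+y/2.3-.3)
obs=[(T,(270,172,0),t(92,140)),(T,(270,-12,0),t(330,176)),(T,(-12,172,0),t(27,500)),
(S,(270,-12,0),s(346,210)),(S,(-12,172,0),s(47,125)),(S,(-12,-12,0),s(50,287))]
P=np.array([o[1] for o in obs])/1000
def pts(p,P): return np.array([p[0],p[1],.035])+P@deckR(p[2]).T
def f(p): 
    W=pts(p,P); return np.concatenate([proj(o[0],w)[0]-o[2] for o,w in zip(obs,W)])
r=least_squares(f,[.4,0,-.15])
if __name__=="__main__":
    print(r.x,np.round(r.fun.reshape(-1,2),1))
    # panel
    best=None
    tc=[(421,318),(487,318),(489,414),(421,414)]
    print([onz(T,t(*c),.02).round(4) for c in tc])
    sc=[(160,407),(250,393),(266,447),(172,465)]
    print([onz(S,s(*c),.02).round(4) for c in sc])
    for d,n in((T,"top"),(S,"side")):
        im=cv2.resize(d["img"][:,:,::-1],None,fx=3,fy=3,interpolation=cv2.INTER_CUBIC)
        def poly(Q,c):
            u=proj(d,pts(r.x,np.array(Q)/1000)); cv2.polylines(im,[((u+.33)*3).round().astype(int)],True,c,1)
        poly([(270,172,0),(270,-12,0),(-12,-12,0),(-12,172,0)],(0,0,255))
        for xx in(58,257): poly([(xx-7,135,52),(xx+7,135,52),(xx+7,165,52),(xx-7,165,52)],(0,255,0))
        for zz in (21,47): poly([(240,137,zz),(130,137,zz),(130,163,zz),(240,163,zz)],(255,0,0))
        poly([(135,13,25),(145,13,25),(145,137,25),(135,137,25)],(255,0,255))
        poly([(0,0,12),(140,0,12),(140,0,0),(0,0,0)],(255,255,0))
        poly([(0,0,12),(0,100,12),(0,100,0),(0,0,0)],(255,255,0))
        x0,y0,w,h=((220,140,160,170) if n=="top" else (180,150,180,170))
        cv2.imwrite(f"pics/fit_{n}.png",im[y0*3:(y0+h)*3,x0*3:(x0+w)*3])
E
python3 fit.py
```

```text
[ 0.40112851 -0.03758741 -0.20215378] [[ 0.5 -0.5]
 [ 0.6 -0.7]
 [ 0.2  0.2]
 [ 0.6 -1. ]
 [-0.7 -1.8]
 [-1.2  0.6]]
[array([ 0.5474, -0.1852,  0.02  ]), array([ 0.5473, -0.2394,  0.02  ]), array([ 0.4692, -0.2393,  0.02  ]), array([ 0.4693, -0.1838,  0.02  ])]
[array([ 0.4703, -0.189 ,  0.02  ]), array([ 0.5447, -0.1907,  0.02  ]), array([ 0.5461, -0.2433,  0.02  ]), array([ 0.4715, -0.2441,  0.02  ])]
```

```bash
ls pics
```

```text
c_side.png
c_top.png
fit_side.png
fit_top.png
side0.png
top0.png
```

View pics/fit_top.png

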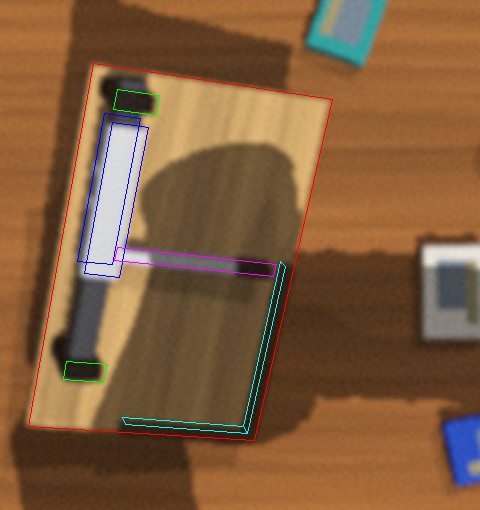

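View pics/fit_side.png

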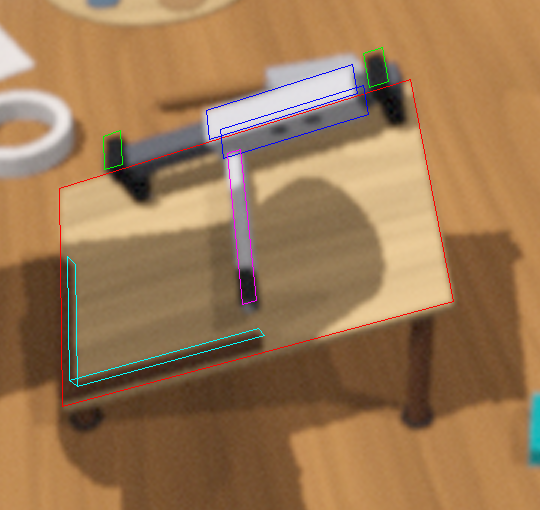

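Run:
```python
from fit import *
for d,n,b in((T,"top",(224,155,324,290)),(S,"side",(205,160,325,235))):
    x0,y0,x1,y1=b
    s=6 if n=="side" else 4.4
    im=cv2.resize(np.ascontiguousarray(d["img"][y0:y1,x0:x1,::-1]),None,fx=s,fy=s,interpolation=cv2.INTER_CUBIC)
    for x in range(x0,x1,10): cv2.line(im,(int((x-x0+.5)*s),0),(int((x-x0+.5)*s),4),(0,0,255),1);cv2.putText(im,str(x),(int((x-x0)*s),14),0,.35,(0,0,255),1)
    for y in range(y0,y1,10): cv2.line(im,(0,int((y-y0+.5)*s)),(4,int((y-y0+.5)*s)),(0,0,255),1);cv2.putText(im,str(y),(6,int((y-y0+.5)*s+4)),0,.35,(0,0,255),1)
    cv2.imwrite(f"pics/z_{n}.png",im)
```

```text
(no output)
```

View pics/z_top.png

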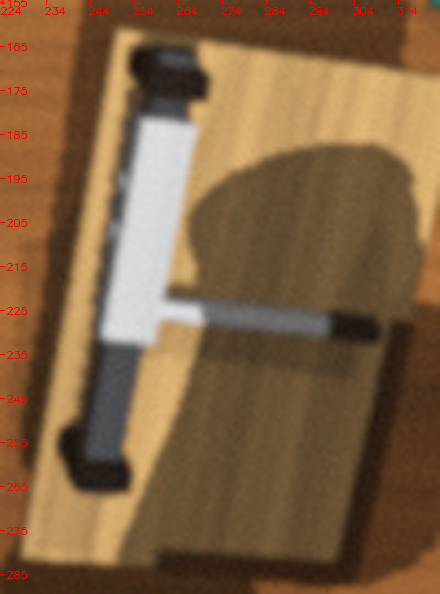

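View pics/z_side.png

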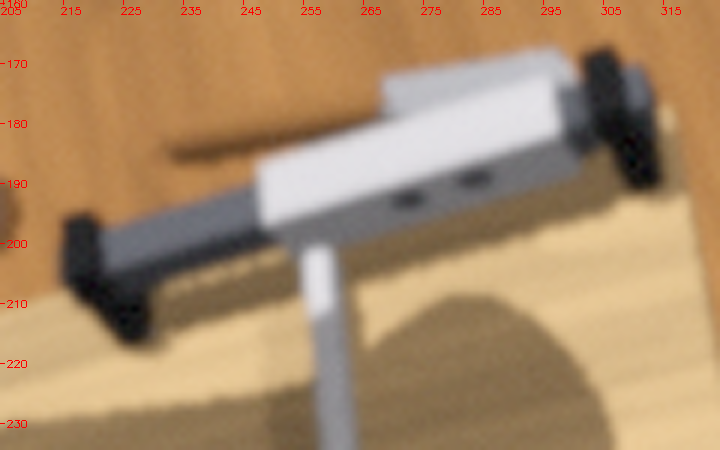

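```bash
cat > fit2.py <<'E'
from h import *
from scipy.optimize import least_squares
T=pickle.load(open("top0.pkl","rb")); S=pickle.load(open("side0.pkl","rb"))
def t(x,y): return (220+x/3-.33,115+y/3-.33)
def s(x,y): return (180+x/2.3-.3,160+y/2.3-.3)
def t2(x,y): return (224+x/4.4-.5,155+y/4.4-.5)
def s2(x,y): return (205+x/6-.5,160+y/6-.5)
obs=[(T,(270,172,0),t2(117,28)),(T,(270,-12,0),t(330,176)),(T,(-12,172,0),t2(20,558)),
(S,(270,-12,0),s(346,210)),(S,(-12,172,0),s(47,125)),(S,(-12,-12,-10),s(50,293)),
(T,(240,163,47),t2(140,115)),(T,(240,137,47),t2(198,125)),(T,(130,137,47),t2(155,345)),(T,(130,163,47),t2(100,338)),
(S,(240,163,47),s2(552,75)),(S,(240,137,47),s2(565,142)),(S,(130,137,47),s2(262,228)),(S,(130,163,47),s2(257,160)),
(T,(135,13,25),t2(378,340)),]
P=np.array([o[1] for o in obs])/1000
m=np.array([o[1][2]>0 for o in obs])
def pts(p,P,k=True): 
    Q=P.copy()
    return np.array([p[0],p[1],.035])+Q@deckR(p[2]).T
def f(p):
    Q=P.copy(); Q[m,0]-=p[3]
    W=pts(p,Q); 
    e=[]
    for o,w in zip(obs,W):
        off=p[4:6] if o[0] is T else p[6:8]
        e.append(proj(o[0],w)[0]+off-o[2])
    return np.concatenate(e+[p[4:8]/1.0, [p[3]/.003]])
r=least_squares(f,[.4,0,-.15,0,0,0,0,0],loss='soft_l1')
if __name__=="__main__":
    print(r.x.round(4)); print(np.round(r.fun[:-5].reshape(-1,2),1))
E
python3 fit2.py
```

```text
[ 4.0020e-01 -3.5900e-02 -2.0700e-01  8.0000e-04 -4.5880e-01 -1.1020e-01
  3.9100e-02  1.1115e+00]
[[ 0.1  0. ]
 [-0.  -0.2]
 [-0.3  0.2]
 [-0.   0. ]
 [-0.8 -1.2]
 [ 0.6  0.4]
 [ 0.8  0.3]
 [-0.2 -0.3]
 [-0.4 -0.4]
 [ 0.3 -0.1]
 [-0.2  0.1]
 [-0.8 -1.3]
 [ 0.5 -0.5]
 [ 0.5  1.1]
 [ 0.4  0.7]]
```

```bash
cat >> h.py <<'E'
DO=np.array([.4002,-.0359,.035]); DR=deckR(-.207)
def deckpose(x,y,z): # tool z=-ez, tool x = deck x
    return DO+DR@(np.array([x,y,z])/1000), DR@np.diag([1,-1,-1.])
def worldpose(p,yaw):
    return np.array(p), Ro.from_euler('z',yaw).as_matrix()@np.diag([1,-1,-1.])
def rel(*targets,st=None,base=None):
    s=arm.state()
    p0=s["eef_pos"];R0=Ro.from_quat(s["eef_rot"]).as_matrix()
    if base: p0,R0=base
    for p,R in targets:
        print((R0.T@(p-p0)*1000).round(1),"mm", Ro.from_matrix(R0.T@R).as_rotvec().round(4))
def show():
    s=arm.state(); d=DR.T@(s["eef_pos"]-DO)*1000
    print("t",round(s["time_s"],2),"deck",d.round(1),"F deck",(DR.T@s["contact_force"]).round(1),"w",round(s["gripper_width"]*1000,1),"q",s["q"].round(2))
E
python3 - <<'E'
from h import *
T=pickle.load(open("top0.pkl","rb"))
print("jar",onz(T,(563/1.4,249/1.4),.062))
rel(worldpose([.508,-.213,.11],0),worldpose([.508,-.213,.004],0))
E
```

```text
jar [ 0.6468919  -0.27938145  0.062     ]
[ 377.8 -123.8  121. ] mm [-0.0011 -0.      0.4178]
[ 377.8 -123.7  227. ] mm [-0.0011 -0.      0.4178]
```

Call:
step_arm(
  steps=[0.06,-0.02,0.015,0,0,0.1,1,0.12,-0.04,0.035,0,0,0.2,1,0.18,-0.06,0.055,0,0,0.3,1,0.235,-0.078,0.075,0,0,0.4,1,0.292,-0.096,0.095,0,0,0.418,1],
  squeeze=30,
)

```text
time_s: 0.72
eef_pos: [0.4354, -0.278, 0.1386]
eef_rot: [1.0, -0.001, -0.0, -0.0]
contact_force: [0.3, -1.0, -0.6]
gripper_width: 0.0852
```

Run:
```python
from h import *
show(); print(arm.state()["eef_pos"])
rel(worldpose([.508,-.213,.08],0),worldpose([.508,-.213,.004],0))
```

```text
t 0.72 deck [ 114.5 -197.   136.6] F deck [ 0.2 -1.1 -0.5] w 85.2 q [-0.8   0.39  1.65 -0.    1.1   0.78]
[ 0.43538845 -0.27801503  0.13857916]
[ 72.5 -65.1  58.6] mm [-0.0001  0.0001 -0.0019]
[ 72.5 -65.1 134.6] mm [-0.0001  0.0001 -0.0019]
```

Call:
step_arm(
  steps=[0.036,-0.033,0.029,0,0,0,1,0.0725,-0.065,0.0586,0,0,0,1,0.0725,-0.065,0.0586,0,0,0,1],
)

```text
time_s: 1.1
eef_pos: [0.5072, -0.2117, 0.0782]
eef_rot: [1.0, 0.002, -0.002, -0.001]
contact_force: [-0.4, 0.1, 0.1]
gripper_width: 0.0858
```

Run:
```python
from h import *
show(); print(arm.state()["eef_pos"])
d=get_image("side"); crop(d,200,250,380,420,4,"pics/g1.png")
rel(worldpose([.508,-.213,.004],0))
d=get_image("top"); crop(d,300,150,440,300,4,"pics/g1t.png")
```

```text
t 1.1 deck [ 147.1 -145.    39.5] F deck [-0.4  0.1  0.3] w 85.8 q [-0.61  0.53  1.6   0.    1.01  0.96]
[ 0.50715122 -0.21167009  0.07815324]
[ 1.4 -0.3 75.6] mm [-0.0012  0.002   0.0022]
```

View pics/g1.png

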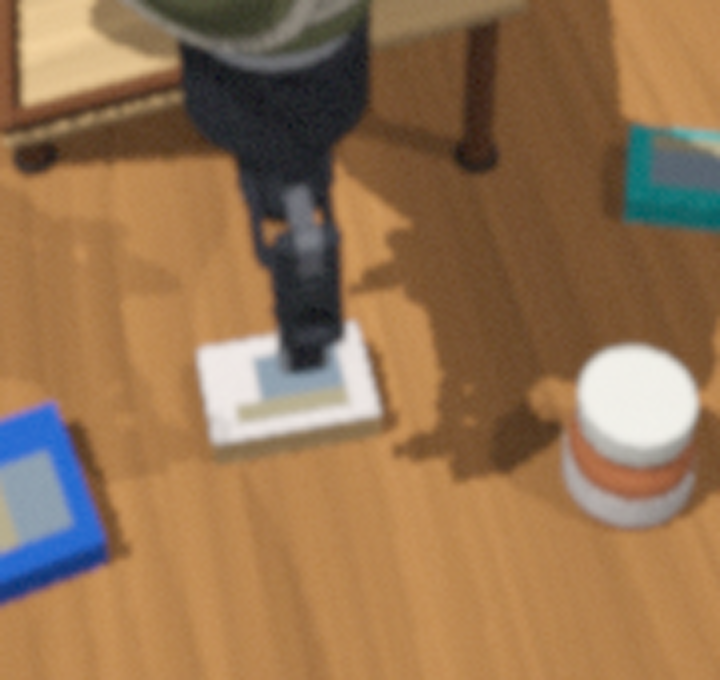

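View pics/g1t.png

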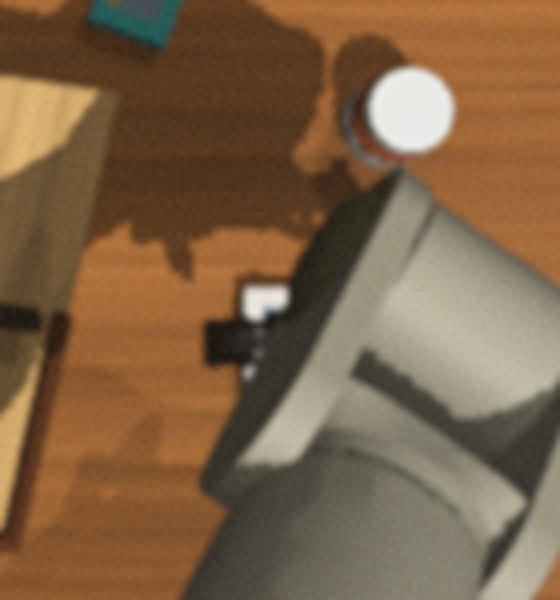

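Call:
step_arm(
  steps=[0.001,0,0.04,0,0,0,1,0.001,0,0.075,0,0,0,1,0.001,0,0.075,0,0,0,0.5,0.001,0,0.075,0,0,0,0.3,0.001,0,0.075,0,0,0,0.3],
  squeeze=30,
)

```text
time_s: 1.82
eef_pos: [0.5085, -0.2155, 0.0076]
eef_rot: [1.0, -0.0, 0.001, 0.001]
contact_force: [-1.3, -0.3, 6.3]
gripper_width: 0.0499
```

Call:
step_arm(
  steps=[0,0,0,0,0,0,0.3,0,0,-0.03,0,0,0,0.3,0,0,-0.06,0,0,0,0.3,0,0,-0.09,0,0,0,0.3,0,0,-0.09,0,0,0,0.3],
)

```text
time_s: 2.45
eef_pos: [0.5088, -0.2152, 0.0983]
eef_rot: [1.0, -0.0, 0.002, 0.002]
contact_force: [-1.1, -0.9, -0.1]
gripper_width: 0.0498
```

Run:
```python
from h import *
show(); print(arm.state()["eef_pos"])
d=get_image("side"); crop(d,200,200,380,370,4,"pics/g2.png")
rel(worldpose([.47,-.14,.20],-.207),deckpose(55,48,60),deckpose(55,48,5))
for x in deckpose(55,48,5): print(x)
```

```text
t 2.45 deck [ 156.2 -142.3   57.7] F deck [-0.9 -1.   0.5] w 49.8 q [-0.61  0.51  1.58  0.    1.05  0.96]
[ 0.50882434 -0.2152491   0.09834771]
[ -37.9  -74.6 -103.6] mm [ 0.0011 -0.0019  0.2069]
[ -75.8 -199.6  -25.2] mm [0.2771 0.375  0.1484]
[ -54.9 -212.8   23.9] mm [0.2771 0.375  0.1484]
[ 0.45324619 -0.0020171   0.07231021]
[[ 0.91963196 -0.09118092  0.38205117]
 [-0.19313021 -0.95194791  0.23768865]
 [ 0.34202014 -0.2923717  -0.89305151]]
```

View pics/g2.png

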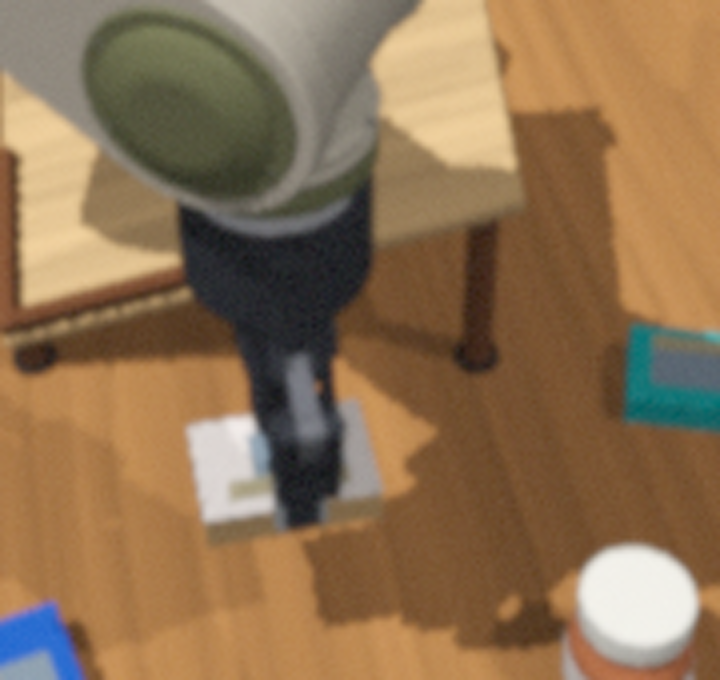

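Call:
step_arm(
  steps=[-0.01,-0.04,-0.03,0.07,0.09,0.04,0.3,-0.03,-0.09,-0.045,0.14,0.19,0.075,0.3,-0.05,-0.14,-0.045,0.21,0.28,0.11,0.3,-0.07,-0.185,-0.035,0.277,0.375,0.148,0.3,-0.0758,-0.1996,-0.025,0.277,0.375,0.148,0.3],
)

```text
time_s: 3.12
eef_pos: [0.4292, -0.0128, 0.119]
eef_rot: [0.97, -0.074, 0.184, -0.138]
contact_force: [-0.3, -1.4, 0.0]
gripper_width: 0.0501
```

Run:
```python
from h import *
show(); print(arm.state()["eef_pos"])
d=get_image("side"); crop(d,180,130,380,300,4,"pics/g3.png")
rel(deckpose(55,48,30),deckpose(55,48,9))
```

```text
t 3.12 deck [50.9 49.2 58.5] F deck [ 0.  -1.4  0.5] w 50.1 q [-0.57  0.11  2.18  0.64  0.75  0.71]
[ 0.42919512 -0.01278781  0.11903705]
[ 4.9  1.7 27.7] mm [-0.0028  0.0066 -0.0024]
[ 5.   1.8 48.7] mm [-0.0028  0.0066 -0.0024]
```

View pics/g3.png

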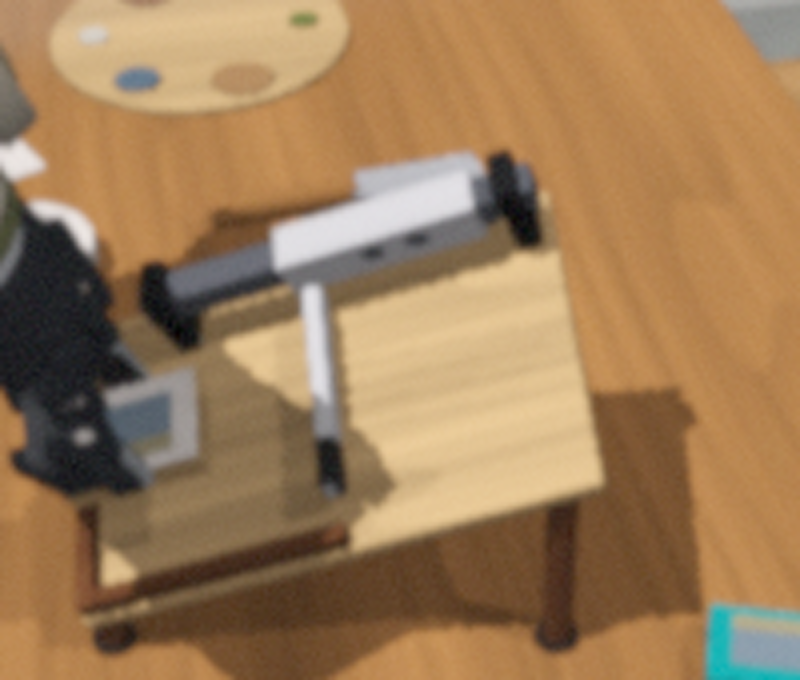

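Call:
step_arm(
  steps=[0.004,0.001,0.025,0,0.005,0,0.3,0.005,0.002,0.046,0,0.006,0,0.3,0.005,0.002,0.047,0,0.006,0,0.3,0.005,0.002,0.047,0,0.006,0,0.3],
)

```text
time_s: 3.68
eef_pos: [0.4543, -0.0069, 0.08]
eef_rot: [0.97, -0.074, 0.188, -0.137]
contact_force: [-0.4, -0.0, -0.7]
gripper_width: 0.05
```

Run:
```python
from h import *
show(); 
rel(deckpose(55,48,30),deckpose(55,48,9))
d=get_image("side"); crop(d,180,180,320,300,5,"pics/g4.png")
```

```text
t 3.67 deck [59.6 45.8 12.6] F deck [-0.6 -0.3 -0.5] w 50.0 q [-0.51  0.24  2.16  0.74  0.63  0.63]
[ -4.5  -2.3 -17.4] mm [-0.0008 -0.0039 -0.0007]
[-4.6 -2.2  3.6] mm [-0.0008 -0.0039 -0.0007]
```

View pics/g4.png

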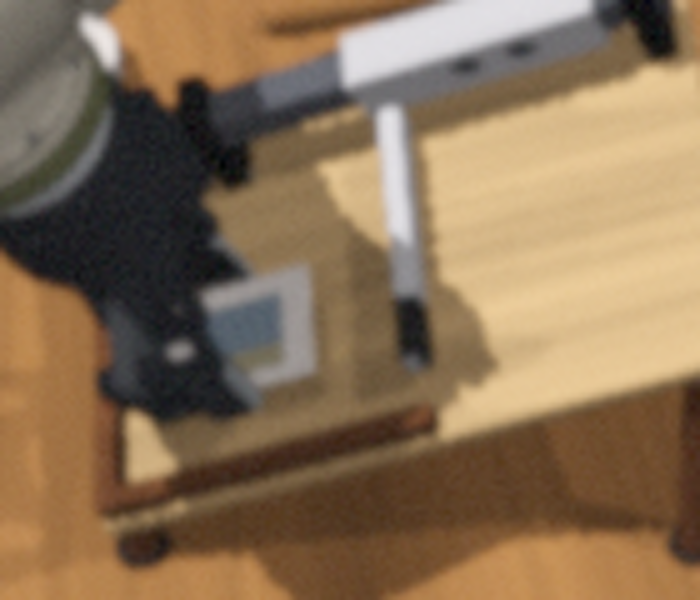

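Call:
step_arm(
  steps=[-0.002,0,0.0035,0,0,0,0.3,-0.002,0,0.0035,0,0,0,0.3],
)

```text
time_s: 3.98
eef_pos: [0.4537, -0.0054, 0.076]
eef_rot: [0.97, -0.074, 0.189, -0.137]
contact_force: [0.4, -0.2, -0.6]
gripper_width: 0.0503
```

Run:
```python
from h import *
show()
```

```text
t 3.98 deck [57.3 45.9  9. ] F deck [ 0.2 -0.3 -0.7] w 50.3 q [-0.51  0.25  2.17  0.75  0.62  0.62]
```

Call:
step_arm(
  steps=[0,0,0.0015,0,0,0,0.3,0,0,0.0015,0,0,0,0.3],
)

```text
time_s: 4.22
eef_pos: [0.4546, -0.0052, 0.075]
eef_rot: [0.97, -0.074, 0.189, -0.137]
contact_force: [-1.5, -2.3, 3.7]
gripper_width: 0.0502
```

Call:
step_arm(
  steps=[0,0,0,0,0,0,0.65,0,0,0,0,0,0,0.72,0,0,-0.02,0,0,0,0.72,0,0,-0.045,0,0,0,0.72,0,0,-0.08,0,0,0,0.72],
)

```text
time_s: 4.85
eef_pos: [0.4229, -0.0239, 0.1463]
eef_rot: [0.97, -0.074, 0.188, -0.137]
contact_force: [-0.5, -0.8, 0.9]
gripper_width: 0.0612
```

Run:
```python
from h import *
show()
d=get_image("side"); crop(d,180,160,340,300,5,"pics/g5.png")
rel(deckpose(225,150,110),deckpose(225,150,15))
```

```text
t 4.85 deck [56.6 46.  87.9] F deck [-0.  -0.5  1.2] w 61.2 q [-0.61  0.04  2.16  0.59  0.84  0.73]
[ 166.8 -104.   -17.9] mm [ 0.0011 -0.0072  0.0011]
[ 166.1 -104.1   77.1] mm [ 0.0011 -0.0072  0.0011]
```

View pics/g5.png

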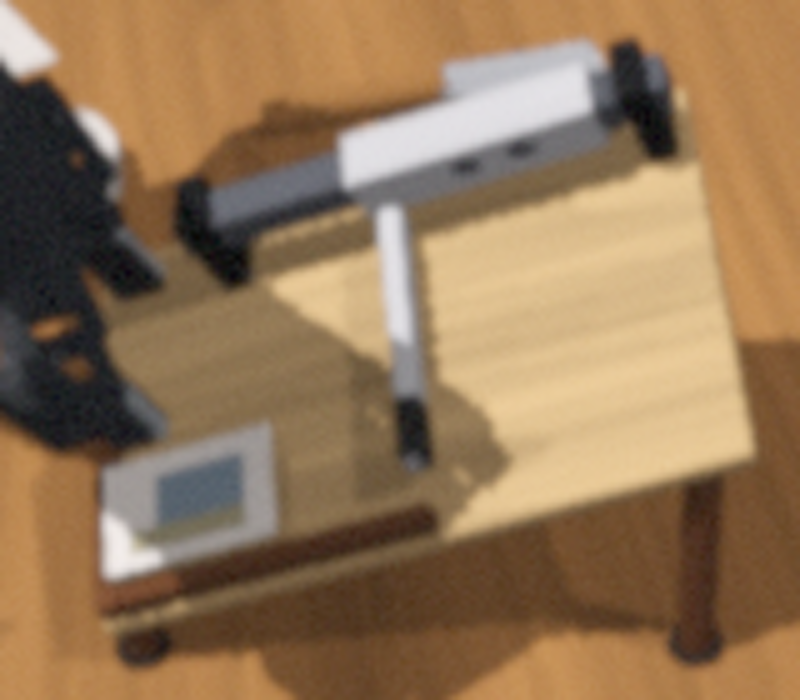

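Call:
step_arm(
  steps=[0.05,-0.03,-0.006,0,-0.003,0,0.9,0.1,-0.06,-0.012,0,-0.007,0,0.9,0.15,-0.09,-0.018,0,-0.007,0,0.9,0.167,-0.104,-0.008,0,-0.007,0,0.9,0.167,-0.104,0.0,0,-0.007,0,0.9],
)

```text
time_s: 5.52
eef_pos: [0.5869, 0.0432, 0.2337]
eef_rot: [0.97, -0.072, 0.185, -0.137]
contact_force: [-0.2, -0.6, -0.2]
gripper_width: 0.0771
```

Run:
```python
from h import *
show()
d=get_image("side"); crop(d,180,110,350,300,4,"pics/g6.png")
d=get_image("top"); crop(d,210,140,350,300,4,"pics/g6t.png")
rel(deckpose(225,150,60),deckpose(225,150,14))
```

```text
t 5.53 deck [224.4 150.4  87.3] F deck [-0.2 -0.7  0. ] w 77.1 q [-0.28  0.26  1.64  0.42  0.97  1.25]
[ 2.5 -0.7 26.8] mm [-0.001   0.0061 -0.0013]
[ 2.8 -0.6 72.8] mm [-0.001   0.0061 -0.0013]
```

View pics/g6.png

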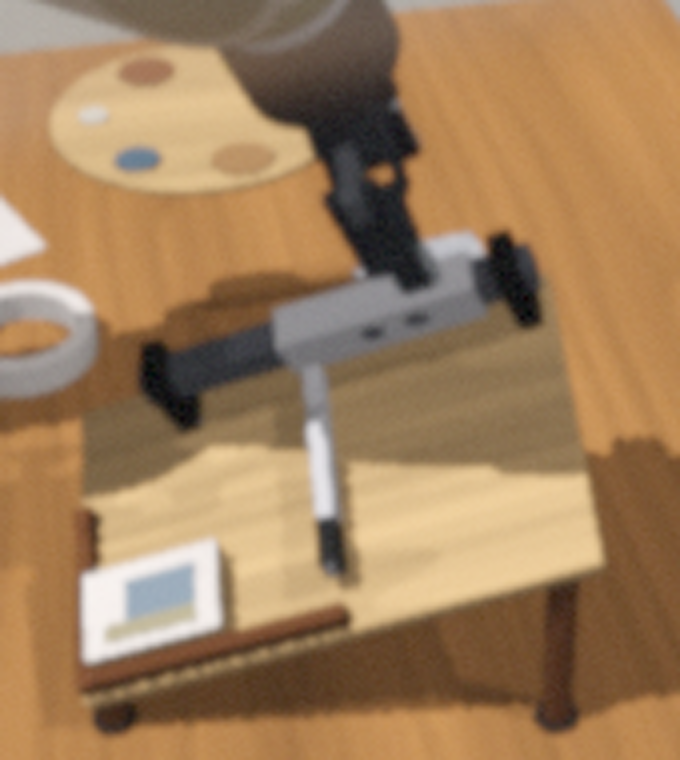

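View pics/g6t.png

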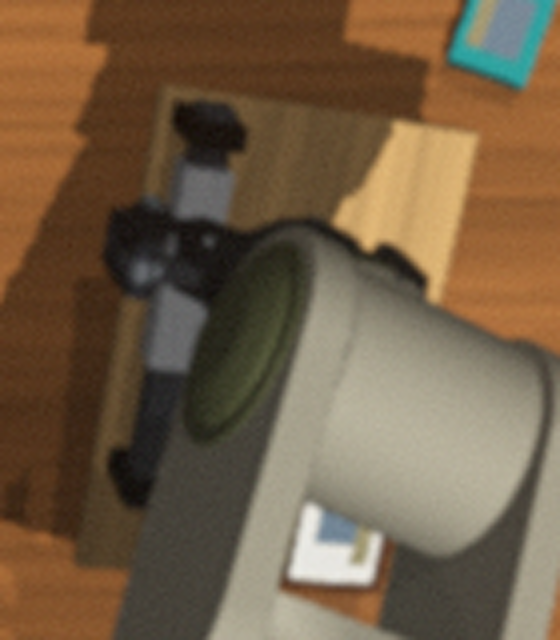

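Run:
```python
from h import *
S=pickle.load(open("side0.pkl","rb"))
def onplane(d,uv,y,off=(0,1.1)):
    o,r=ray(d,np.array(uv)-off); o=DR.T@(o-DO);r=DR.T@r; return (o+r*(y/1000-o[1])/r[1])*1000
for uv in [(205+407/6-.5,160+199/6-.5),(205+475/6-.5,160+177/6-.5)]: print(onplane(S,uv,137))
```

```text
[179.28698362 137.          37.37189552]
[204.94276838 137.          38.04081171]
```

Call:
step_arm(
  steps=[0.002,0,0.04,0,0.005,0,0.9,0.002,-0.001,0.071,0,0.006,0,0.9,0.002,-0.001,0.071,0,0.006,0,0.9],
)

```text
time_s: 6.0
eef_pos: [0.6138, 0.0599, 0.1695]
eef_rot: [0.97, -0.074, 0.186, -0.137]
contact_force: [-0.7, -0.2, 1.1]
gripper_width: 0.0767
```

Run:
```python
from h import *
show()
d=get_image("side"); crop(d,220,130,350,230,6,"pics/g7.png")
rel(deckpose(225,150,14))
```

```text
t 6.0 deck [224.  150.   15.8] F deck [-0.2  0.1  1.3] w 76.7 q [-0.23  0.38  1.65  0.45  0.82  1.23]
[-0.3  0.3  3.3] mm [-0.0007 -0.0016 -0.0014]
```

View pics/g7.png

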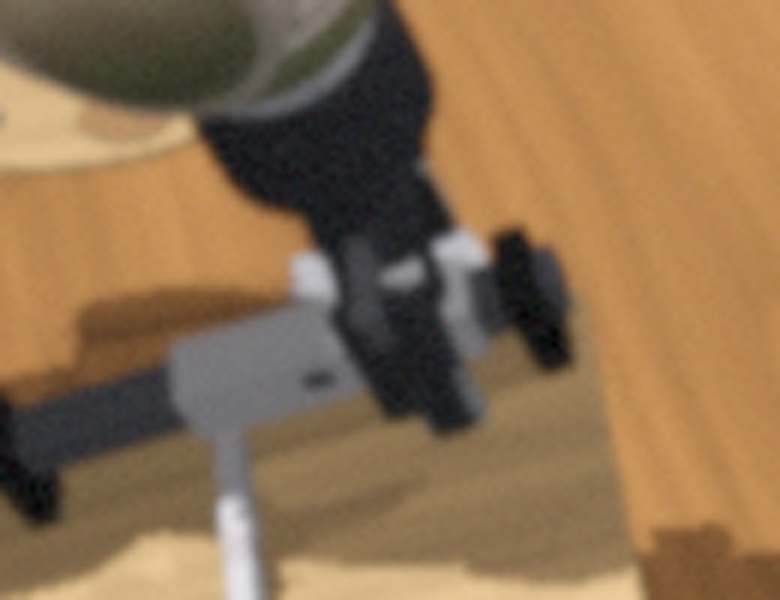

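Call:
step_arm(
  steps=[0.003,0,0.001,0,0,0,0.5,0.003,0,0.001,0,0,0,0.2,0.003,0,0.001,0,0,0,0.2,0.003,0,0.001,0,0,0,0.2,0.003,0,0.001,0,0,0,0.2],
  squeeze=50,
)

```text
time_s: 6.68
eef_pos: [0.6184, 0.0589, 0.1726]
eef_rot: [0.97, -0.074, 0.189, -0.136]
contact_force: [-3.3, -4.2, 4.1]
gripper_width: 0.0252
```

Run:
```python
from h import *
show()
d=get_image("side"); crop(d,220,130,350,230,6,"pics/g8.png")
rel(deckpose(227,150,15))
```

```text
t 6.67 deck [229.4 150.4  17. ] F deck [-0.8 -3.1  5.9] w 25.2 q [-0.23  0.39  1.63  0.45  0.83  1.24]
[-2.4  0.4  2. ] mm [ 0.0001 -0.0042 -0.0002]
```

View pics/g8.png

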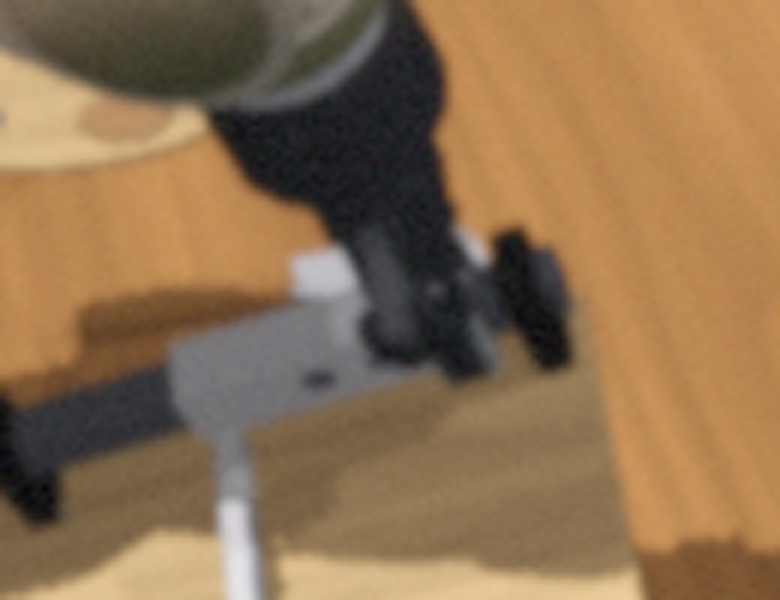

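Call:
step_arm(
  steps=[-0.005,0,0,0,0,0,0.2,-0.01,0,0,0,0,0,0.2,-0.015,0,0,0,0,0,0.2,-0.015,0,0,0,0,0,0.2],
)

```text
time_s: 7.22
eef_pos: [0.6045, 0.0619, 0.1674]
eef_rot: [0.97, -0.074, 0.189, -0.136]
contact_force: [-4.6, -5.2, 4.6]
gripper_width: 0.0253
```

Run:
```python
from h import *
show()
d=get_image("side"); crop(d,220,130,350,230,6,"pics/g9.png")
```

```text
t 7.22 deck [214.3 150.4  16.9] F deck [-1.7 -4.   7.1] w 25.3 q [-0.23  0.36  1.68  0.46  0.8   1.22]
```

View pics/g9.png

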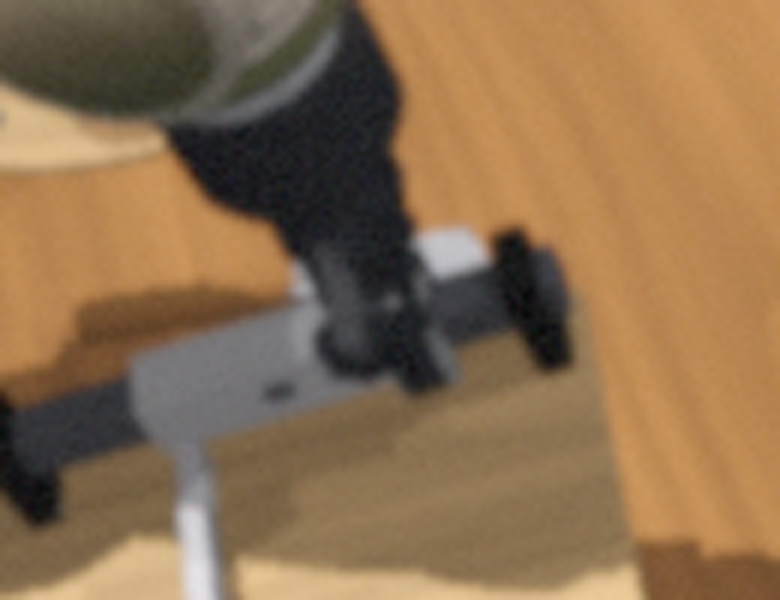

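Call:
step_arm(
  steps=[-0.002,0,0,0,0,0,0.2,-0.004,0,0,0,0,0,0.2,-0.005,0,0,0,0,0,0.2],
)

```text
time_s: 7.65
eef_pos: [0.6003, 0.0627, 0.1658]
eef_rot: [0.97, -0.074, 0.189, -0.136]
contact_force: [-2.6, -5.2, 5.9]
gripper_width: 0.0256
```

Run:
```python
from h import *
show()
```

```text
t 7.65 deck [209.7 150.4  16.9] F deck [ 0.6 -3.4  7.5] w 25.6 q [-0.23  0.36  1.7   0.46  0.8   1.22]
```

Call:
step_arm(
  steps=[-0.001,0,0,0,0,0,0.2,-0.002,0,0,0,0,0,0.2],
)

```text
time_s: 7.9
eef_pos: [0.5979, 0.0633, 0.1648]
eef_rot: [0.97, -0.074, 0.188, -0.136]
contact_force: [-4.8, -6.4, 7.7]
gripper_width: 0.0254
```

Call:
step_arm(
  steps=[-0.001,0,0,0,0,0,0.2,-0.002,0,0,0,0,0,0.2],
)

```text
time_s: 8.15
eef_pos: [0.5967, 0.0634, 0.1645]
eef_rot: [0.97, -0.074, 0.189, -0.136]
contact_force: [-1.3, -5.7, 5.2]
gripper_width: 0.0257
```

Run:
```python
from h import *
show()
```

```text
t 8.15 deck [205.9 150.4  17. ] F deck [ 1.6 -4.   6.5] w 25.7 q [-0.23  0.35  1.71  0.46  0.79  1.21]
```

Call:
step_arm(
  steps=[-0.001,0,0,0,0,0,0.2,-0.0015,0,0,0,0,0,0.2],
)

```text
time_s: 8.4
eef_pos: [0.5954, 0.0637, 0.164]
eef_rot: [0.97, -0.074, 0.189, -0.136]
contact_force: [-0.9, -6.3, 5.6]
gripper_width: 0.0255
```

Run:
```python
from h import *
show()
```

```text
t 8.4 deck [204.4 150.4  17. ] F deck [ 2.3 -4.5  6.8] w 25.5 q [-0.23  0.35  1.71  0.47  0.79  1.21]
```

Call:
step_arm(
  steps=[-0.001,0,0,0,0,0,0.2,-0.0015,0,0,0,0,0,0.2],
)

```text
time_s: 8.65
eef_pos: [0.5942, 0.064, 0.1637]
eef_rot: [0.97, -0.074, 0.19, -0.136]
contact_force: [1.1, -5.9, 4.2]
gripper_width: 0.0254
```

Run:
```python
from h import *
show()
```

```text
t 8.65 deck [203.2 150.4  17. ] F deck [ 3.6 -4.3  4.8] w 25.4 q [-0.23  0.35  1.72  0.47  0.78  1.21]
```

Call:
step_arm(
  steps=[-0.001,0,0,0,0,0,0.2,-0.0015,0,0,0,0,0,0.2],
)

```text
time_s: 8.9
eef_pos: [0.5939, 0.0639, 0.1637]
eef_rot: [0.969, -0.074, 0.191, -0.136]
contact_force: [7.6, -4.3, 2.0]
gripper_width: 0.0252
```

Run:
```python
from h import *
show()
d=get_image("side"); crop(d,210,150,320,230,7,"pics/g10.png")
```

```text
t 8.9 deck [202.9 150.3  17.2] F deck [ 8.5 -2.8 -0.1] w 25.2 q [-0.23  0.35  1.72  0.47  0.78  1.21]
```

View pics/g10.png

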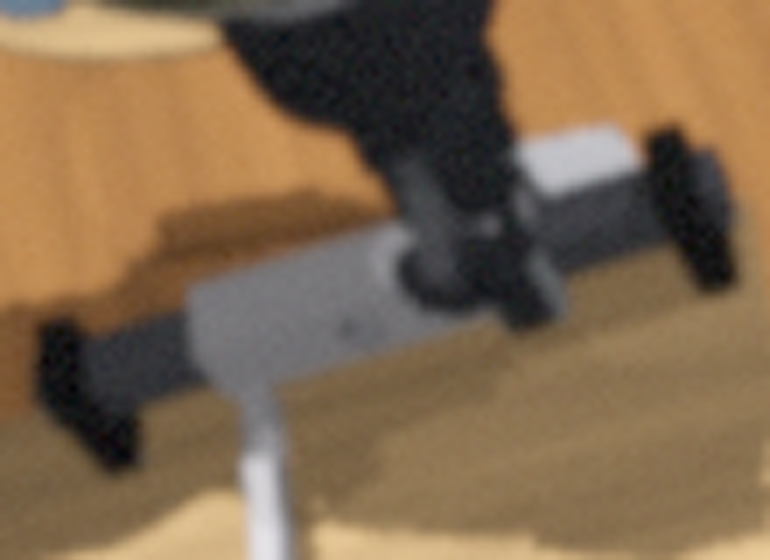

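Call:
step_arm(
  steps=[-0.001,0,0,0,0,0,0.2,-0.0015,0,0,0,0,0,0.2],
)

```text
time_s: 9.2
eef_pos: [0.5936, 0.064, 0.1637]
eef_rot: [0.969, -0.075, 0.192, -0.136]
contact_force: [17.3, -5.0, -0.8]
gripper_width: 0.0254
```

Run:
```python
from h import *
show()
```

```text
t 9.2 deck [202.6 150.3  17.3] F deck [16.6 -3.4 -6.1] w 25.4 q [-0.23  0.35  1.72  0.47  0.78  1.2 ]
```

Run:
```python
from h import *
S=pickle.load(open("side0.pkl","rb"))
def onplane(d,uv,y,off=(0,1.1)):
    o,r=ray(d,np.array(uv)-off); o=DR.T@(o-DO);r=DR.T@r; return (o+r*(y/1000-o[1])/r[1])*1000
print(onplane(S,(259.6,196.4),137),onplane(S,(259.6,196.4),131))
```

```text
[150.56376977 137.          37.87842205] [153.17995008 131.          45.56141855]
```

Call:
step_arm(
  steps=[0.003,0,0,0,0,0,0.2,0.004,0,0,0,0,0,0.2,0.004,0,0,0,0,0,0.6,0.004,0,0,0,0,0,0.8,0.004,0,0,0,0,0,0.8],
)

```text
time_s: 9.82
eef_pos: [0.5943, 0.0649, 0.1628]
eef_rot: [0.97, -0.074, 0.188, -0.137]
contact_force: [0.1, 0.5, 0.6]
gripper_width: 0.0684
```

Run:
```python
from h import *
show()
d=get_image("side"); crop(d,210,150,320,230,7,"pics/g11.png")
rel(deckpose(153.5,150,15))
```

```text
t 9.82 deck [202.8 151.   16. ] F deck [0.2 0.6 0.4] w 68.4 q [-0.23  0.35  1.71  0.47  0.79  1.21]
[-49.3   0.9   0.8] mm [-0.0009 -0.0028 -0.0006]
```

View pics/g11.png

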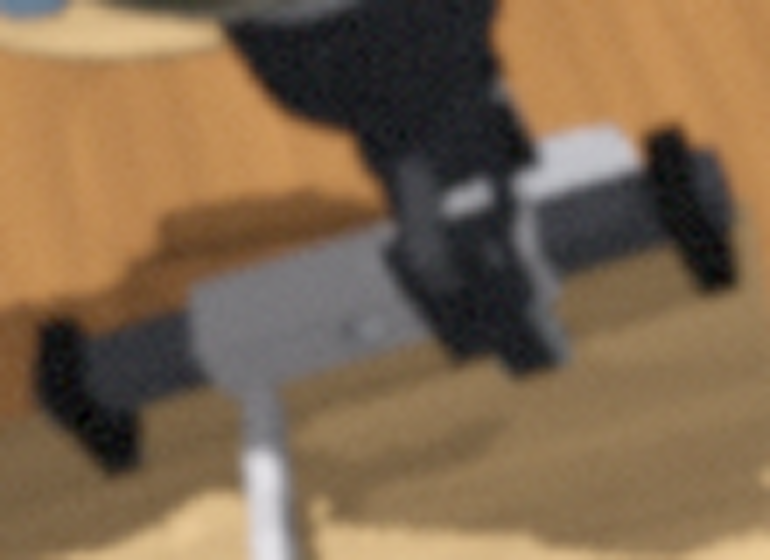

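Call:
step_arm(
  steps=[-0.02,0,0,0,0,0,0.8,-0.04,0.001,0.0005,0,-0.002,0,0.8,-0.048,0.001,0.001,0,-0.003,0,0.8,-0.048,0.001,0.001,0,-0.003,0,0.8],
)

```text
time_s: 10.38
eef_pos: [0.5508, 0.0733, 0.1453]
eef_rot: [0.97, -0.073, 0.187, -0.137]
contact_force: [0.7, -0.3, 0.4]
gripper_width: 0.0687
```

Run:
```python
from h import *
show()
d=get_image("side"); crop(d,190,130,330,250,5.5,"pics/g12.png")
rel(deckpose(155,150,15))
```

```text
t 10.38 deck [155.1 150.   15. ] F deck [ 0.8 -0.1  0.2] w 68.7 q [-0.23  0.29  1.85  0.51  0.72  1.15]
[-0.6 -0.1  0.1] mm [-0.0008 -0.0009 -0.0005]
```

View pics/g12.png

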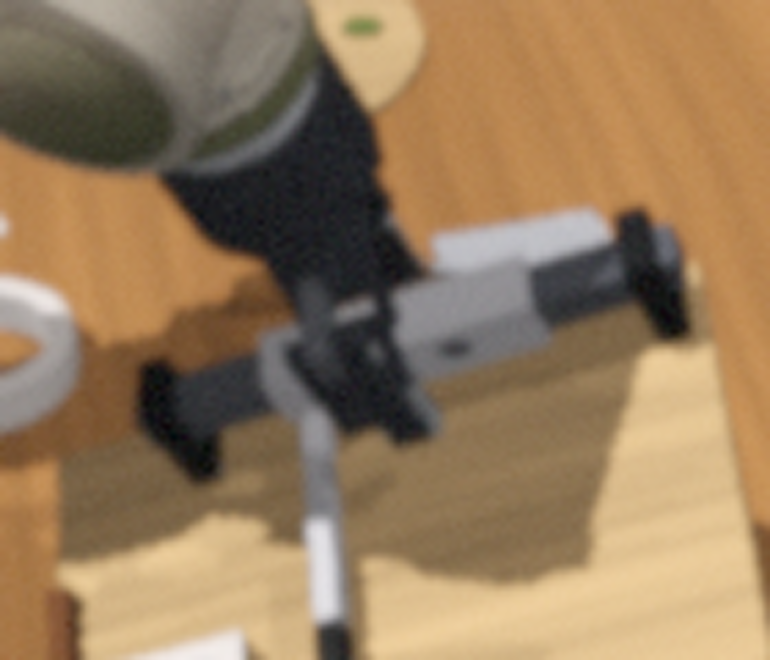

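Call:
step_arm(
  steps=[0,0,0,0,0,0,0.4,0,0,0,0,0,0,0.2,0,0,0,0,0,0,0.2,0,0,0,0,0,0,0.2,0,0,0,0,0,0,0.2],
  squeeze=80,
)

```text
time_s: 11.05
eef_pos: [0.551, 0.0734, 0.1457]
eef_rot: [0.97, -0.073, 0.187, -0.137]
contact_force: [-1.3, 1.1, 5.2]
gripper_width: 0.025
```

Run:
```python
from h import *
show()
d=get_image("side"); crop(d,190,130,330,250,5.5,"pics/g13.png")
```

```text
t 11.05 deck [155.5 150.1  15.2] F deck [0.3 2.5 4.8] w 25.0 q [-0.23  0.29  1.85  0.51  0.72  1.15]
```

View pics/g13.png

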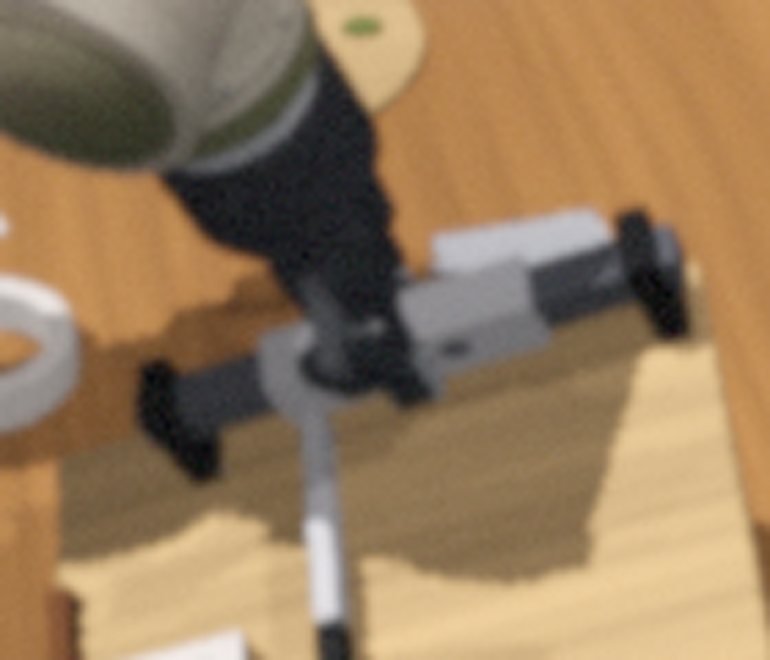

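Pads are shut on the sleeve (25 mm), so both buttons are pressed level. Sliding on in small steps.

Call:
step_arm(
  steps=[-0.0015,0,0,0,0,0,0.2,-0.003,0,0,0,0,0,0.2,-0.0045,0,0,0,0,0,0.2],
)

```text
time_s: 11.48
eef_pos: [0.5486, 0.0737, 0.145]
eef_rot: [0.97, -0.074, 0.189, -0.137]
contact_force: [17.7, 4.6, 0.6]
gripper_width: 0.0254
```

Run:
```python
from h import *
show()
```

```text
t 11.47 deck [152.9 150.1  15.4] F deck [15.6  6.1 -7.3] w 25.4 q [-0.23  0.28  1.87  0.51  0.71  1.15]
```

Call:
step_arm(
  steps=[-0.001,0,0,0,0,0,0.2,-0.002,0,0,0,0,0,0.2],
)

```text
time_s: 11.72
eef_pos: [0.5472, 0.0741, 0.1444]
eef_rot: [0.969, -0.074, 0.19, -0.137]
contact_force: [13.0, 3.3, 1.4]
gripper_width: 0.0249
```

Run:
```python
from h import *
show()
```

```text
t 11.72 deck [151.4 150.1  15.4] F deck [11.7  4.7 -4.5] w 24.9 q [-0.23  0.28  1.87  0.51  0.71  1.14]
```

Call:
step_arm(
  steps=[-0.001,0,0,0,0,0,0.2,-0.002,0,0,0,0,0,0.2,-0.003,0,0,0,0,0,0.2],
)

```text
time_s: 12.1
eef_pos: [0.5428, 0.075, 0.1427]
eef_rot: [0.97, -0.074, 0.188, -0.137]
contact_force: [2.7, 2.8, 5.0]
gripper_width: 0.0251
```

Run:
```python
from h import *
show()
d=get_image("side"); crop(d,190,130,330,250,5.5,"pics/g14.png")
```

```text
t 12.1 deck [146.5 150.1  15.3] F deck [3.6 4.4 2.8] w 25.1 q [-0.23  0.28  1.88  0.52  0.71  1.14]
```

View pics/g14.png

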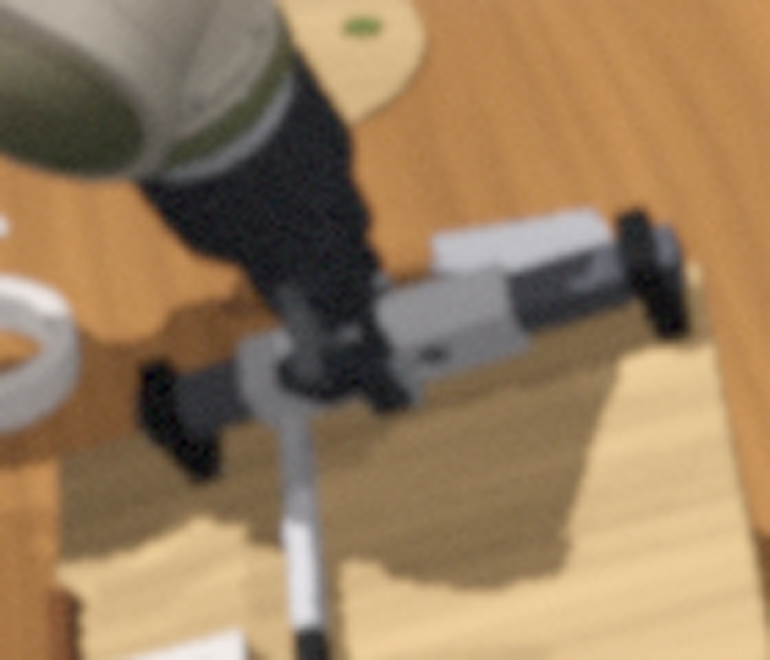

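Call:
step_arm(
  steps=[-0.004,0,0,0,0,0,0.2,-0.008,0,0,0,0,0,0.2,-0.011,0,0,0,0,0,0.2,-0.011,0,0,0,0,0,0.2],
)

```text
time_s: 12.65
eef_pos: [0.5314, 0.0775, 0.1383]
eef_rot: [0.97, -0.073, 0.186, -0.137]
contact_force: [-6.3, 0.6, 9.0]
gripper_width: 0.0252
```

Run:
```python
from h import *
show()
```

```text
t 12.65 deck [134.1 150.1  15.2] F deck [-2.8  2.6 10.3] w 25.2 q [-0.23  0.26  1.91  0.53  0.69  1.13]
```

Call:
step_arm(
  steps=[-0.001,0,0,0,0,0,0.2,-0.0015,0,0,0,0,0,0.2],
)

```text
time_s: 12.9
eef_pos: [0.5306, 0.0776, 0.1381]
eef_rot: [0.97, -0.073, 0.187, -0.137]
contact_force: [-1.0, 0.9, 8.3]
gripper_width: 0.0251
```

Run:
```python
from h import *
show()
```

```text
t 12.9 deck [133.3 150.1  15.3] F deck [1.7 3.2 7.5] w 25.1 q [-0.23  0.26  1.92  0.53  0.69  1.12]
```

Call:
step_arm(
  steps=[-0.001,0,0,0,0,0,0.2,-0.0015,0,0,0,0,0,0.2],
)

```text
time_s: 13.15
eef_pos: [0.5293, 0.0778, 0.1376]
eef_rot: [0.97, -0.073, 0.187, -0.137]
contact_force: [-0.8, 1.3, 7.7]
gripper_width: 0.0249
```

Run:
```python
from h import *
show()
```

```text
t 13.15 deck [131.9 150.1  15.3] F deck [1.7 3.4 6.8] w 24.9 q [-0.23  0.26  1.92  0.53  0.69  1.12]
```

Call:
step_arm(
  steps=[-0.001,0,0,0,0,0,0.2,-0.0015,0,0,0,0,0,0.2],
)

```text
time_s: 13.4
eef_pos: [0.5279, 0.0781, 0.1371]
eef_rot: [0.97, -0.073, 0.187, -0.137]
contact_force: [0.3, 0.5, 7.1]
gripper_width: 0.0253
```

Run:
```python
from h import *
show()
d=get_image("side"); crop(d,190,130,330,250,5.5,"pics/g15.png")
```

```text
t 13.4 deck [130.4 150.1  15.3] F deck [2.6 2.6 6.1] w 25.3 q [-0.23  0.26  1.93  0.53  0.69  1.12]
```

View pics/g15.png

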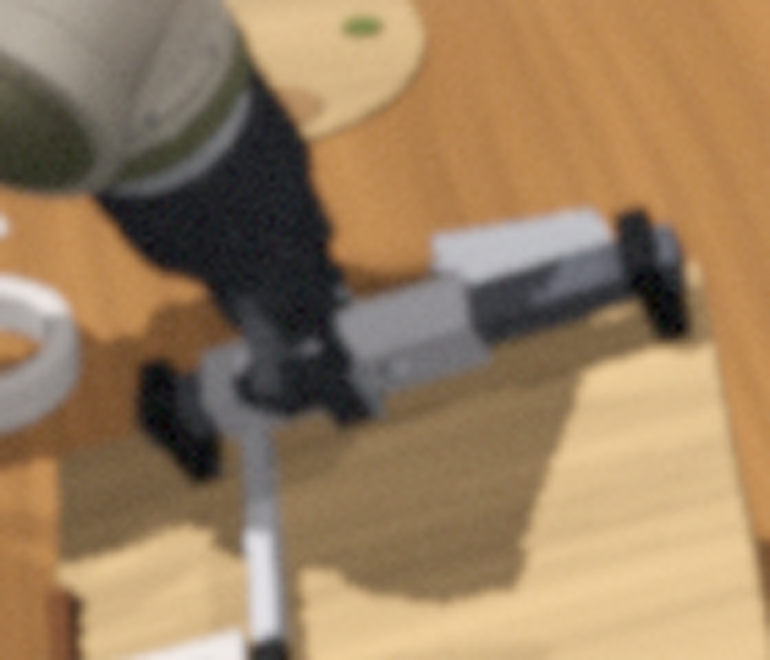

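Call:
step_arm(
  steps=[-0.001,0,0,0,0,0,0.2,-0.0015,0,0,0,0,0,0.2],
)

```text
time_s: 13.7
eef_pos: [0.5275, 0.0782, 0.137]
eef_rot: [0.97, -0.074, 0.188, -0.137]
contact_force: [8.4, 1.8, 3.9]
gripper_width: 0.0249
```

Run:
```python
from h import *
show()
```

```text
t 13.7 deck [129.9 150.   15.4] F deck [ 8.7  3.6 -0.1] w 24.9 q [-0.23  0.26  1.93  0.53  0.68  1.12]
```

Call:
step_arm(
  steps=[-0.001,0,0,0,0,0,0.2,-0.0015,0,0,0,0,0,0.2],
)

```text
time_s: 13.95
eef_pos: [0.5273, 0.0782, 0.137]
eef_rot: [0.969, -0.074, 0.19, -0.137]
contact_force: [16.2, 4.9, -0.7]
gripper_width: 0.0251
```

Run:
```python
from h import *
show()
```

```text
t 13.95 deck [129.7 150.   15.4] F deck [13.7  6.  -8. ] w 25.1 q [-0.23  0.25  1.93  0.53  0.68  1.12]
```

Call:
step_arm(
  steps=[0.003,0,0,0,0,0,0.2,0.004,0,0,0,0,0,0.2,0.004,0,0,0,0,0,0.6,0.004,0,0,0,0,0,0.8,0.004,0,0,0,0,0,0.8],
)

```text
time_s: 14.58
eef_pos: [0.5285, 0.0779, 0.1366]
eef_rot: [0.97, -0.074, 0.186, -0.137]
contact_force: [-0.5, -0.0, 0.1]
gripper_width: 0.0681
```

Call:
step_arm(
  steps=[0,0,-0.03,0,0,0,0.8,0,0,-0.08,0,0,0,0.8,0,0,-0.13,0,0,0,0.8,0,0,-0.15,0,0,0,0.8,0,0,-0.15,0,0,0,0.8],
)

```text
time_s: 15.2
eef_pos: [0.4715, 0.0418, 0.2718]
eef_rot: [0.97, -0.074, 0.188, -0.137]
contact_force: [-0.6, 0.1, -0.5]
gripper_width: 0.0684
```

Run:
```python
from h import *
show()
d=get_image("side"); pickle.dump(d,open("side9.pkl","wb")); crop(d,180,140,330,290,5,"pics/g16.png")
d=get_image("top"); pickle.dump(d,open("top9.pkl","wb")); cv2.imwrite("pics/g16t.png",cv2.resize(d["img"][:,:,::-1],(784,588)))
```

```text
t 15.2 deck [131.5 149.7 165.8] F deck [-0.8 -0.1 -0.2] w 68.4 q [-0.37 -0.04  1.87  0.43  1.05  1.19]
```

View pics/g16.png

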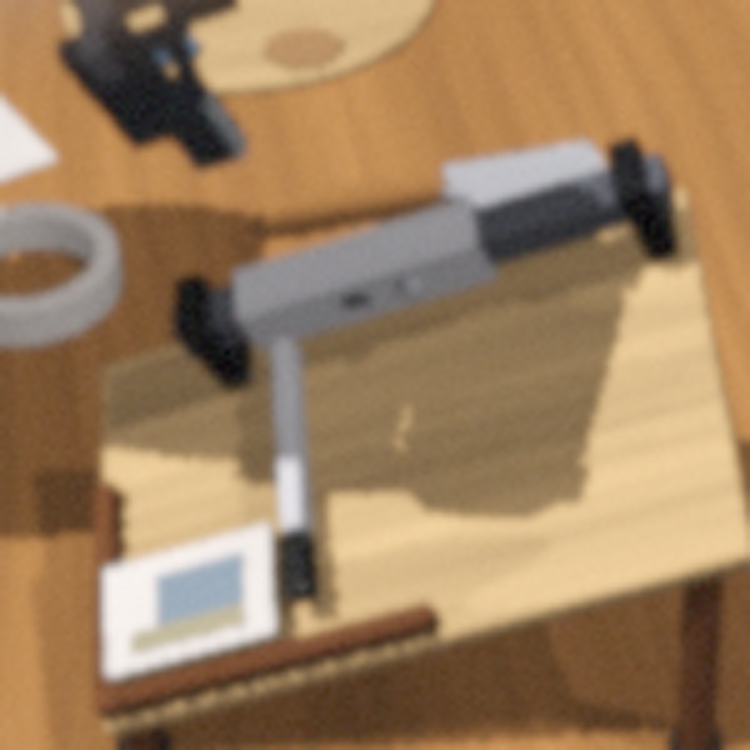

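View pics/g16t.png

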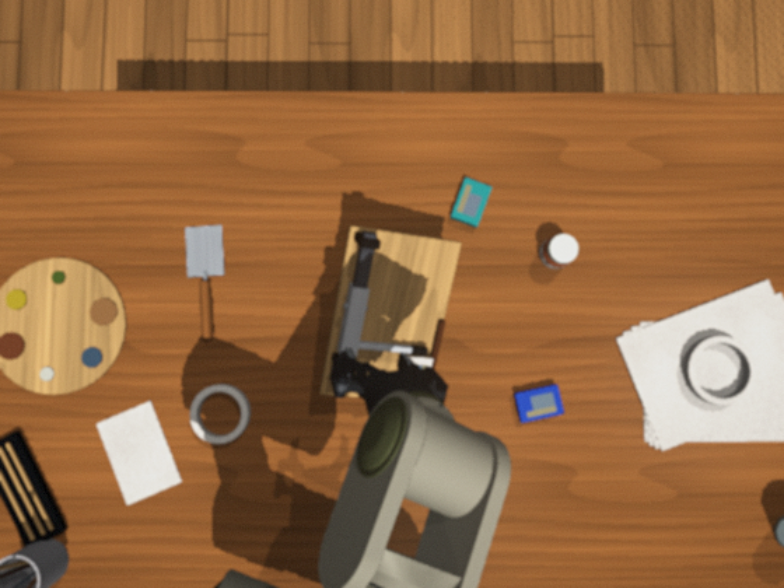

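Call:
step_arm(
  steps=[0,0.05,-0.02,0,0,0,0.8,0,0.1,-0.04,0,0,0,0.8,0,0.15,-0.05,0,0,0,0.8,0,0.2,-0.05,0,0,0,0.8,0,0.2,-0.05,0,0,0,0.8],
)

```text
time_s: 15.92
eef_pos: [0.4334, -0.162, 0.2544]
eef_rot: [0.97, -0.076, 0.185, -0.138]
contact_force: [0.4, -0.2, -0.7]
gripper_width: 0.0685
```

Run:
```python
from h import *
show()
for n,off,b in (("side",(0,1.1),(180,150,330,290)),("top",(-.46,-.11),(220,155,330,295))):
    d=get_image(n); x0,y0,x1,y1=b
    s=4
    im=np.hstack([cv2.resize(np.ascontiguousarray(d["img"][y0:y1,x0:x1,::-1]),None,fx=s if n=="top" else 2.6,fy=s if n=="top" else 2.6,interpolation=cv2.INTER_CUBIC)]*2)
    s=s if n=="top" else 2.6
    im=np.ascontiguousarray(im); w=im.shape[1]//2
    def poly(Q,c):
        u=proj(d,DO+(np.array(Q)/1000)@DR.T)+off-[x0,y0]; cv2.polylines(im,[(((u+.5)*s).round()+[w,0]).astype(int)],True,c,1)
    poly([(0,0,20),(76,0,20),(76,51,20),(0,51,20)],(0,0,255))
    poly([(0,0,12),(140,0,12),(140,-10,12),(0,-10,12)],(255,255,0))
    poly([(0,-10,12),(0,100,12),(-10,100,12),(-10,-10,12)],(255,255,0))
    cv2.imwrite(f"pics/f_{n}.png",im); print(im.shape)
```

```text
t 15.93 deck [129.9 -52.9 213.2] F deck [ 0.2 -0.3 -0.8] w 68.5 q [-0.88  0.04  1.83  0.49  1.24  0.69]
(364, 780, 3)
(560, 880, 3)
```

View pics/f_side.png

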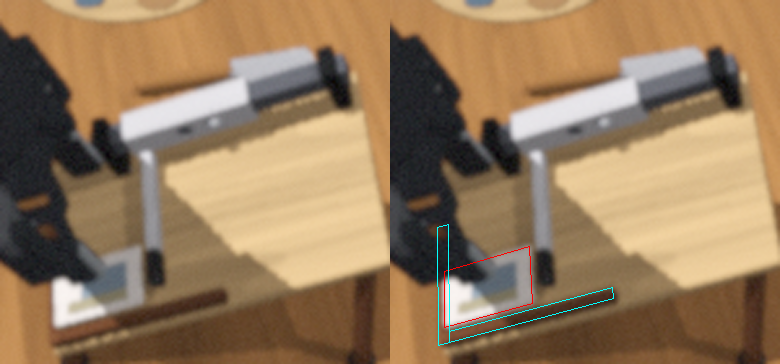

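View pics/f_top.png

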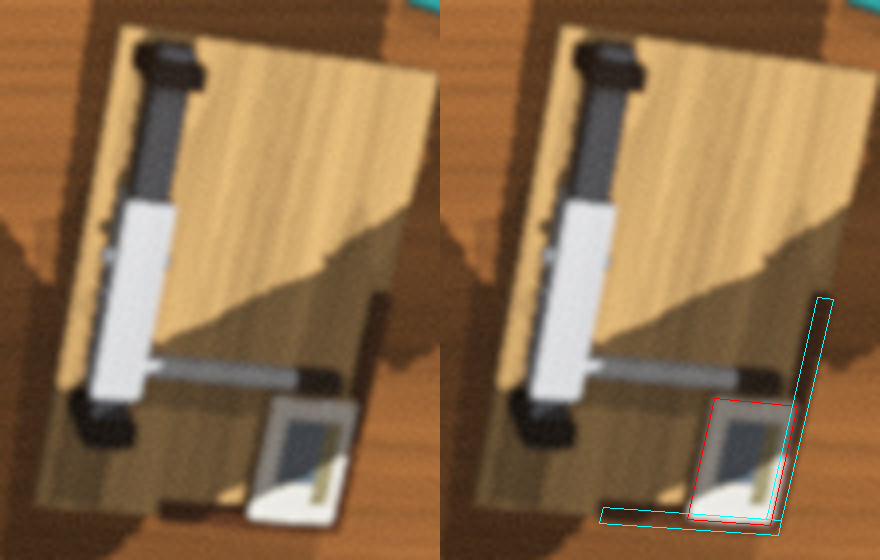

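```bash
python3 -c "
from workcell import arm
print(arm.job_done())"
```

```text
the job is handed in; nothing more can be done
None
```

The job is done and handed in at about 16 s of the 42 s allowed.

- **Panel:** I took the white panel with the wooden sides, not the teal or the blue one. I let it go flat on the board, square to the ledges, and it slid into the corner. In the last pictures from both cameras its outline matches the seated position to about a pixel.
- **First holes:** I gripped the sleeve near its upper end and slid it down until it stopped, pushing back with 17 N. The picture showed the −y button out of the hole.
- **Second holes:** I gripped the sleeve over the buttons and rode off them at about 16 N. After 25 mm the sleeve stopped again, pushing back with about 14 N. The last pictures show the buttons out through the second pair and the first holes empty, though the +y button is only a small bright spot in the top view. The bar lies just above the panel's upper edge.
- **Other things:** The tape roll, paint jar and painting knife look unmoved. The gripper was clear of everything at hand-in.

**Checks that disagreed:**
- At the first stop, the gripper's travel put the clamp at about 27 mm, while the holes in the picture put it at about 25 mm. That is pad slip or calibration error, and I set the second grip to allow for both.
- The board fit needed a shift of about 1 pixel in the side camera, which is within the stated calibration.

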